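# Load an empty core between the centres of a tape winder

### The job

Load the empty wooden core into the tape winder: lift it out of its slotted rack by the end that sticks out, lay it on the V rest and let go, then take it again by its middle and lay it in the winder's two V cradles. Let go and slide the tailstock in until the core is lifted out of the cradles and held firmly, level and straight between the two centre points, then let go of the tailstock. Leave the pattern weight, the thread cone and the shears where they are.

Things in the scene. Friction and masses are not known exactly. Their poses are not given: they have to be found in the camera images.
- core: Empty winding core: a plain turned wooden rod, 30 mm diameter, 170 mm long, about 0.12 kg, with a 16 mm round hole 18 mm deep in each end (the two ends are alike). Origin at its middle on its axis; its x axis runs along the rod. At the start it lies in the rack's slot.
- rack: Grey slotted rack, fixed, open at the top. Origin on the table under the stored core's middle, x along the slot. The slot (33 mm wide, walls 66 mm high, outer width 49 mm) covers x -99 to +35 mm: no room for fingers there. The core's axis lies 45 mm above the table, its middle within 3 mm of x = 0; its last 50 mm stick out at the +x end, free around and below.
- rest: Low brown wooden V rest, fixed: two V supports 12 mm thick at x = -36 and +36 mm on a 100 x 50 x 12 mm base; the 60 mm between them are free for fingers. Origin on the table under its middle, x along a rod lying in it. Such a rod's axis is 45 mm above the table. The V arms reach 27 mm either side of the axis and up to the axis height.
- winder: Tape winder, fixed: aluminium base bar 350 x 60 x 18 mm (x -140 to +210 mm), grey head block 98 mm high at -x with a crank, tailstock at +x. Origin on the table, x along the centres. Two V cradles 16 mm thick at x = -48 and +48 mm, 80 mm free between for fingers, arms 27 mm either side. A core in the cradles has its axis 71 mm above the table, 4 mm under the line of the cone points.
- head_tip (a point): Tip of the head's fixed cone point: 4 mm diameter here, widening to 22 mm over 16 mm; at winder x = -74 mm, 75 mm above the table.
- winder_seat (a point): Where the core's middle is when it is seated on both cone points: on the line of the points, x = 0 of the winder, 75 mm above the table; axes as the winder's.
- tailstock (a joint): Travel in m: 0 = fully back, grows towards the head, stop at 0.075; about 4 N to slide, stays where left. About 0.060 with a core seated. A core in the cradles must lie clear of both cone tips lengthwise; the tailstock then pushes it onto the head cone and the two cones lift it 4 mm; the push rises clearly (past some 15 N) once it is seated.
- tail_tip (a point): Tip of the tailstock's cone point (4 mm diameter there, same cone as the head's); at winder x = 134 mm minus the joint value, 75 mm above the table.
- tail_grip (a point): Grip block on top of the tailstock: 26 mm along the travel, 22 mm across, 96 to 142 mm above the table; this point is in its middle, 122 mm above the table, 38.5 mm behind the tip. The tailstock body below it is 45 mm along the travel, 56 mm across. x axis as the winder's: sliding in moves it towards the winder's -x.
- weight: Steel pattern weight with a knob, 64 mm diameter, 45 mm high, a bystander; origin under its centre.
- cone: White thread cone, 68 mm diameter at the foot, 118 mm high, a bystander; origin under its centre.
- shears: Steel tailor's shears lying flat, 235 mm long, a bystander; origin at the pivot, x axis towards the blade tips.
Mind the look-alikes: they are no part of the job. What is meant by the core is not green or turquoise, and is the smaller of those in its own colour.

How it is judged:
By the outcome, as a careful person would: the job done as asked, in the order asked, and still so for the second after the job is handed in, with the robot touching nothing.
It also fails if it takes over 61 s, if anything falls off the work surface, if the arm or the gripper's body presses on something with over 40 N, if the wrist force passes 120 N, or if a joint passes its speed limit or range.

### The arm

A 7-joint arm with a two-finger parallel gripper is mounted at the origin on the work surface. World frame = base frame: x ahead of the robot, y to its left, z up, the work surface at z = 0. Lengths are in m, angles in rad, forces in N, time in s.
With the tool pointing down it reaches from about 0.425 to 0.875 m from the base axis. Payload 8.4 kg.
Tool frame: the origin (TCP) lies midway between the tips of the shut fingers; the grasp point (between the pads) lies 19 mm behind it; x points along the fingers, y is the direction in which the jaws open and shut, and the axes are right-handed (so a half turn about x gives the same grasp; the last joint's range is limited). The gripper opens to 85 mm and grips with 20 to 120 N. Pads are 22 mm wide; open, the fingers measure 114 mm over their backs; the gripper's body (76 mm by 85 mm) begins 54 mm behind the grasp point. The pads swing forward as they close: fully open they stand 13 mm farther back than shut.
Start: joints at [1.079, 0.333, 0.04, 1.465, -0.013, 1.343, -0.059], TCP at [0.249, -0.6, 0.231] pointing down, gripper open.
Joint ranges: [-2.58, 2.58], [-0.38, 2.09], [-1.3, 1.39], [0.25, 2.4], [-1.5, 4.64], [0.08, 2.09], [-2.65, 2.65]. Speed limits (rad/s): [2.22, 2.22, 2.79, 2.79, 3.14, 3.14, 3.14].

### API

Orientations are given as a unit quaternion [x, y, z, w].
In Python, from station import r gives the robot as it stands. The module is installed in compiled form; this text tells all that it offers. Calls block until the motion is done:
- r.move_ptp(position, orientation): joint-space move of the TCP to a pose.
- r.line_to(position, rot=None, v=0.15, max_force=None): straight line of the TCP; rot=None keeps the orientation; v is the mean speed in m/s. With max_force (N) it stops when the force on the tool has changed by that much, and returns True; else False.
- r.goto_joints(angles): joint-space move.
- r.command_gripper(opening, effort=None): opening from 0.0 (shut) to 1.0 (fully open); effort is the grip in N (None keeps the last); returns when the fingers have stopped.
- r.hold(seconds).
- r.solve_ik(position, orientation): joint angles nearest the present ones, or None.
- r.get_image(name): name is "scene" or "top" or "wrist"; returns the picture (400x640x3 uint8, red, green, blue); there is no depth.
- r.camera_info(name): a dict with "camera_matrix" (3x3 intrinsics, pixels), "k1" (the pictures are not rectified: a ray, as slopes to the right and down, at radius r is drawn at 1 + k1 r^2 times it, then the intrinsics apply), "extrinsics" (4x4, takes a point from world to camera coordinates). Camera axes: x right, y down, z forward; pixel columns grow to the right and rows downward; lengths in m; the calibration is good to about 2 mm. A picture is of the moment at which its call begins: read the wrist's pose just before it. camera_info takes no time and is no camera call; for the wrist camera it gives the pose at the moment of the call.
A pose or a line that the arm cannot do raises r.MotionError and nothing moves.
- r.sign_off(): hands the job in, once; it reports no verdict.
Readings, each from a call of its own:
- r.current_time(): time.
- r.current_qpos(): joint angles.
- r.current_dq(): joint speeds.
- r.current_joint_efforts(): joint torques, N m.
- r.current_ee_pos(): TCP position.
- r.current_eef_rot(): TCP orientation.
- r.current_contact_force(): force on the tool from outside, world axes, zero at the start.
- r.current_moment(): the same for the moment, N m.
- r.current_finger_gap(): opening from 0.0 (shut) to 1.0 (fully open).
Only numpy, scipy, OpenCV 4.12 (cv2) and the standard library are available. Lean on these libraries where they do the work, as an engineer would, in place of code of your own. Each camera call takes 0.05 s, during which the arm holds its last target.

## Working session

There is one attempt and no reset: what is moved stays moved. The work goes in short steps, each a Python script; the robot and the scene stay as the last script left them, time stands still between calls to the robot, and variables do not carry over. Pictures are saved under pics/ and viewed, and the job is handed in when it is done.

```bash
mkdir -p pics; ls; python3 - <<'E'
from station import r
import cv2,json
for n in ["scene","top","wrist"]:
    im=r.get_image(n); cv2.imwrite(f"pics/{n}0.png",im[:,:,::-1])
    ci=r.camera_info(n); print(n,ci)
print(r.current_time(),r.current_ee_pos(),r.current_eef_rot())
E
```

```text
pics
scene {'camera_matrix': array([[419.27319786,   0.        , 319.78597311],
       [  0.        , 419.27319786, 205.73127324],
       [  0.        ,   0.        ,   1.        ]]), 'k1': 0.016704171118096727, 'extrinsics': array([[ 0.86865534,  0.495181  ,  0.0152866 , -0.40277825],
       [ 0.27257618, -0.45193685, -0.84938525, -0.08548226],
       [-0.41369086,  0.7419898 , -0.5275519 ,  1.74868173],
       [ 0.        ,  0.        ,  0.        ,  1.        ]])}
top {'camera_matrix': array([[508.94740596,   0.        , 322.78364597],
       [  0.        , 508.94740596, 196.90215731],
       [  0.        ,   0.        ,   1.        ]]), 'k1': -0.023673284710886693, 'extrinsics': array([[-0.01566132, -0.99987603,  0.00162904, -0.04594374],
       [-0.97602334,  0.01493391, -0.217153  ,  0.52257566],
       [ 0.21710175, -0.00499088, -0.97613622,  1.54450708],
       [ 0.        ,  0.        ,  0.        ,  1.        ]])}
wrist {'camera_matrix': array([[296.03601019,   0.        , 319.98298329],
       [  0.        , 296.03601019, 204.32980545],
       [  0.        ,   0.        ,   1.        ]]), 'k1': -0.050309397231139585, 'extrinsics': array([[ 0.38302058, -0.92373901, -0.00121855, -0.64959328],
       [-0.87795984, -0.36444813,  0.31042563, -0.04024627],
       [-0.28719636, -0.11782957, -0.95059689,  0.3804479 ],
       [ 0.        ,  0.        ,  0.        ,  1.        ]])}
0.15 [ 0.24864974 -0.60017881  0.23064059] [-0.69340823 -0.13840632  0.69361712 -0.13756459]
```

View pics/scene0.png

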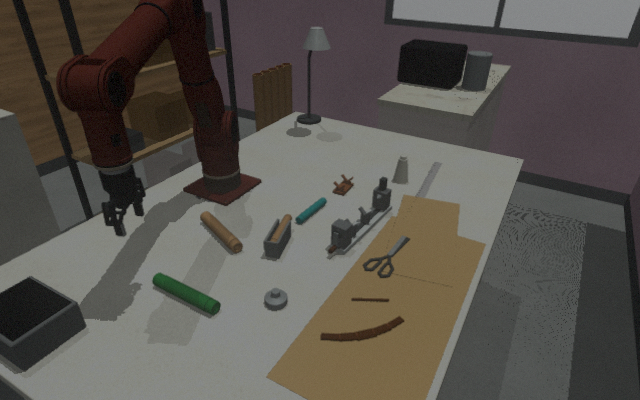

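View pics/top0.png

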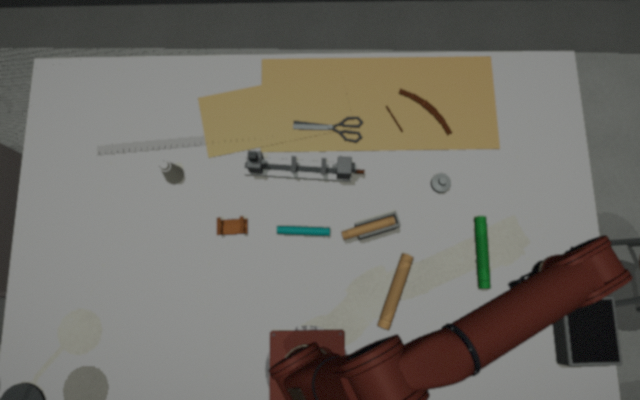

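View pics/wrist0.png

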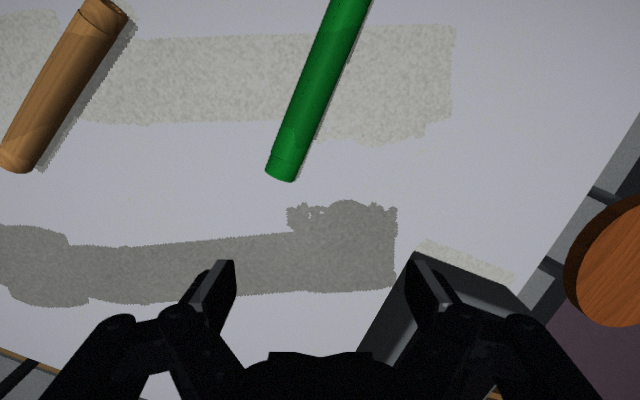

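The top view shows:
- Tan rod in the grey rack at (370,228), sticking out at the lower left.
- A longer tan rod at (395,290).
- A turquoise rod at (303,231) and a green rod at (482,252).
- The rest at (232,226) and the winder from about (248,163) to (362,171), with the head/crank at right.
- The weight at (441,183), the cone at (170,170) and the shears at (330,128).

The core is the rod in the rack. It isn't green or turquoise, and it's the smaller of the two tan ones. I'll check this in enlarged crops.

```bash
cat > h.py <<'E'
import numpy as np,cv2
from station import r
def ray(ci,uv):
    K=ci["camera_matrix"];k1=ci["k1"];E=ci["extrinsics"]
    p=cv2.undistortPoints(np.array([[uv]],float),K,np.array([k1,0,0,0,0.]))[0,0]
    R=E[:3,:3];t=E[:3,3]
    d=R.T@np.array([p[0],p[1],1]);return -R.T@t,d/np.linalg.norm(d)
def onz(ci,uv,z):
    o,d=ray(ci,uv);return o+d*(z-o[2])/d[2]
def proj(ci,P):
    E=ci["extrinsics"];rv=cv2.Rodrigues(E[:3,:3])[0]
    return cv2.projectPoints(np.array(P,float).reshape(-1,3),rv,E[:3,3],ci["camera_matrix"],np.array([ci["k1"],0,0,0,0.]))[0][:,0]
def crop(im,x0,y0,x1,y1,s,name):
    cv2.imwrite(name,cv2.resize(im[y0:y1,x0:x1],None,fx=s,fy=s,interpolation=cv2.INTER_CUBIC))
E
python3 - <<'E'
from h import *
im=cv2.imread("pics/top0.png"); 
crop(im,200,140,400,290,4,"pics/topcrop.png")
im=cv2.imread("pics/scene0.png"); 
crop(im,240,160,400,280,5,"pics/scenecrop.png")
E
```

```text
(no output)
```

View pics/topcrop.png

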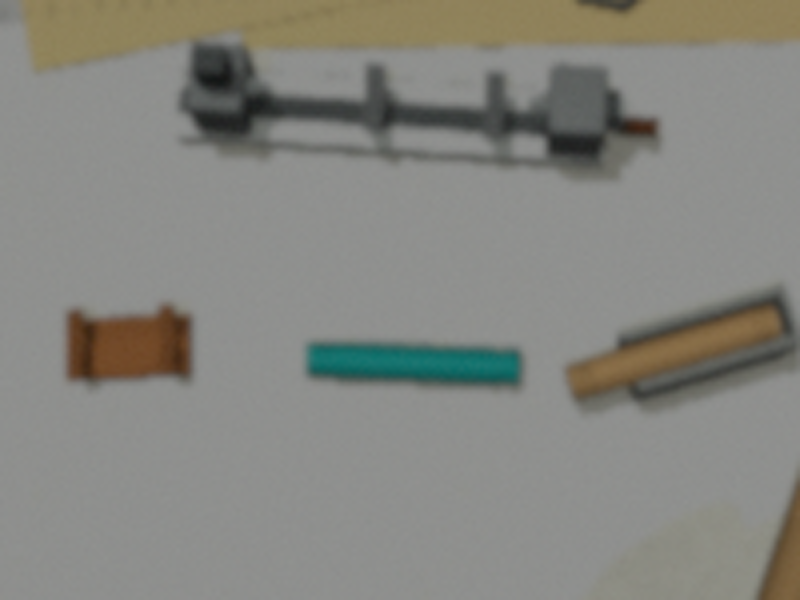

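View pics/scenecrop.png

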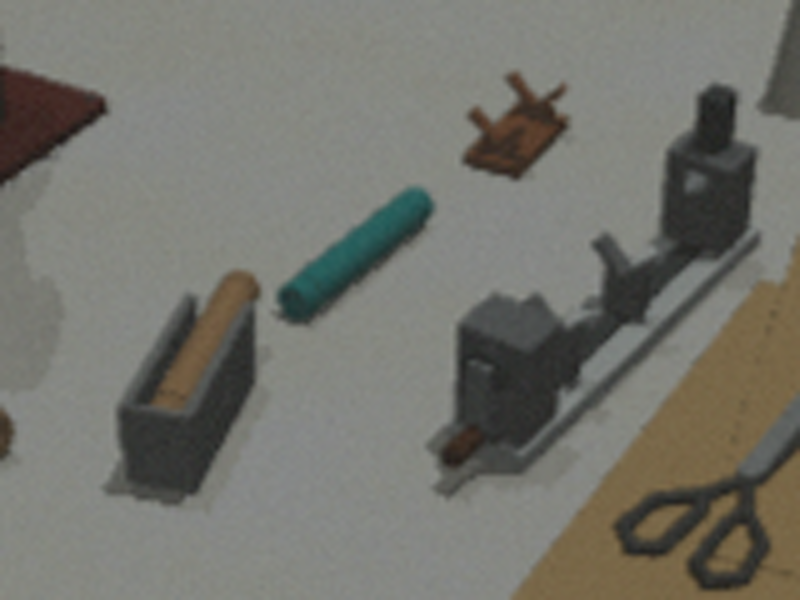

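The crops confirm it. The tan rod in the rack (top px about (343,235) to (395,220)) is the core, and its free end points to the lower left. I'll take rough positions from the top view first, then refine each with the wrist camera.

```bash
python3 - <<'E'
from h import *
ci=r.camera_info("top");im=cv2.imread("pics/top0.png")
hsv=cv2.cvtColor(im,cv2.COLOR_BGR2HSV)
def c(p): return (200+p[0]/4,140+p[1]/4)
for n,p,z in [("coreA free",(570,380),.045),("coreB",(780,322),.045),("rest-L",(75,345),.045),("rest-R",(182,342),.045),("cradle+",(375,95),.07),("cradle-",(497,103),.07),("tailgrip top",(213,66),.142),("head top",(578,90),.098),("bar left",(183,140),0),("bar right",(555,160),0)]:
    print(n,onz(ci,c(p),z).round(4))
for nm,lo,hi,box in [("core",(8,80,60),(25,255,255),(335,205,402,245)),("rest",(3,100,40),(20,255,255),(210,210,255,245))]:
    x0,y0,x1,y1=box
    m=cv2.inRange(hsv[y0:y1,x0:x1],lo,hi);ys,xs=np.nonzero(m)
    rect=cv2.minAreaRect(np.c_[xs+x0,ys+y0].astype(np.float32));b=cv2.boxPoints(rect)
    print(nm,len(xs),rect)
    for q in b: print("  ",q,onz(ci,q,.045).round(4))
E
```

```text
coreA free [ 0.4018 -0.1137  0.045 ]
coreB [ 0.4451 -0.2798  0.045 ]
rest-L [0.4353 0.2735 0.045 ]
rest-R [0.4365 0.1896 0.045 ]
cradle+ [0.628  0.0363 0.07  ]
cradle- [ 0.62   -0.0602  0.07  ]
tailgrip top [0.6317 0.1552 0.142 ]
head top [ 0.6215 -0.1231  0.098 ]
bar left [0.6124 0.1984 0.    ]
bar right [ 0.5907 -0.1077  0.    ]
core 472 ((368.3075256347656, 226.99081420898438), (9.188375473022461, 54.40571594238281), 72.75853729248047)
   [340.96533 230.66599] [ 0.4156 -0.1092  0.045 ]
   [392.92627 214.54016] [ 0.4643 -0.2742  0.045 ]
   [395.64972 223.31564] [ 0.4361 -0.2815  0.045 ]
   [343.68878 239.44147] [ 0.3878 -0.1171  0.045 ]
rest 409 ((232.0, 225.0), (16.0, 28.0), 90.0)
   [218. 217.] [0.4648 0.2767 0.045 ]
   [246. 217.] [0.4635 0.1885 0.045 ]
   [246. 233.] [0.4127 0.1876 0.045 ]
   [218. 233.] [0.414  0.2752 0.045 ]
```

```bash
cat >> h.py <<'E'
from scipy.spatial.transform import Rotation as Ro
def down(ang):
    # jaw axis (tool y) at world angle ang in plan, tool x down
    y=np.array([np.cos(ang),np.sin(ang),0]);x=np.array([0,0,-1.]);return Ro.from_matrix(np.c_[x,y,np.cross(x,y)]).as_quat()
E
python3 - <<'E'
from h import *
R=Ro.from_quat(r.current_eef_rot()).as_matrix();print(R.round(3))
E=r.camera_info("wrist")["extrinsics"];o=-E[:3,:3].T@E[:3,3]
print("cam in tool",R.T@(o-r.current_ee_pos()),"fwd",R.T@E[2,:3])
print(np.degrees(np.arctan2(R[1,1],R[0,1])))
u=np.array([.402-.450,-.113+.278]);a=np.arctan2(u[1],u[0]);print("rod ang",np.degrees(a))
for nm,p,az in [("core",(0.408,-.136,.04),a-np.pi/2),("core up",(0.408,-.136,.2),a-np.pi/2),("rest",(.44,.294,.04),0),("restmid",(.438,.232,.03),0),("wind",(.624,-.012,.06),0),("tail",(.632,.155,.11),0)]:
    for k in (0,np.pi):
        q=r.solve_ik(p,down(az+k)); print(nm,k,None if q is None else np.round(q,2))
E
```

```text
[[-0.001  0.383 -0.924]
 [ 0.001 -0.924 -0.383]
 [-1.    -0.001  0.   ]]
cam in tool [-0.14271886  0.00020586 -0.08002814] fwd [9.50615322e-01 8.76335283e-05 3.10371555e-01]
-67.49408882438233
rod ang 106.22019369560279
core 0 [ 0.67  0.13 -0.47  2.16  0.07  0.87  0.44]
core 3.141592653589793 [-0.93  0.21  1.26  2.23 -0.26  0.87 -2.36]
core up 0 [ 0.7  -0.08 -0.45  1.99 -0.04  1.23  0.54]
core up 3.141592653589793 [ 0.56 -0.08 -0.32  1.99 -0.03  1.23 -2.61]
rest 0 [ 0.28  0.56 -1.16  1.92  0.6   1.06 -1.14]
rest 3.141592653589793 [ 0.23  0.52 -1.09  1.92  0.54  1.03  2.04]
restmid 0 [ 0.26  0.39 -0.96  2.01  0.4   0.94 -0.9 ]
restmid 3.141592653589793 [ 0.36  0.46 -1.09  2.    0.49  0.97  2.17]
wind 0 [ 0.39  0.49 -0.56  1.69  0.29  1.05 -0.27]
wind 3.141592653589793 [-0.89  0.77  1.21  1.75 -0.78  1.19 -2.59]
tail 0 [ 0.27  0.54 -0.79  1.57  0.41  1.2  -0.59]
tail 3.141592653589793 [ 0.45  0.68 -1.1   1.56  0.62  1.29  2.41]
```

```bash
python3 - <<'E'
from h import *
az=np.radians(16.2)
r.move_ptp([.408,-.136,.20],down(az))
ci=r.camera_info("wrist");im=r.get_image("wrist")[:,:,::-1];cv2.imwrite("pics/w1.png",im)
np.save("w1.npy",ci["extrinsics"]);print(r.current_time(),r.current_ee_pos())
E
```

```text
1.9917 [ 0.40808994 -0.13707022  0.20005194]
```

View pics/w1.png

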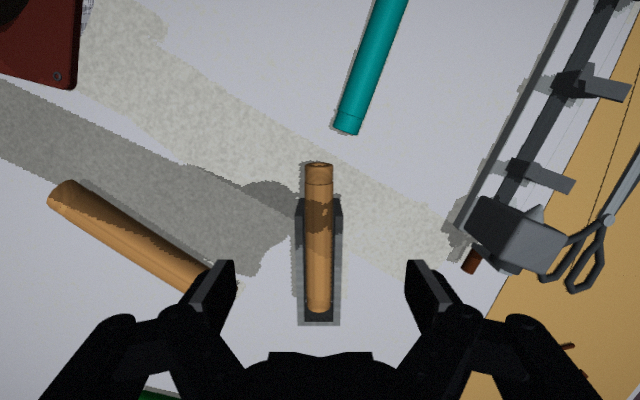

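The core runs from about (318,165) at its free end to (319,310) in the slot, vertical and centred between the jaws. I'll measure its axis by mask and pick it up.

```bash
python3 - <<'E'
from h import *
ci=r.camera_info("wrist");im=cv2.imread("pics/w1.png");hsv=cv2.cvtColor(im,cv2.COLOR_BGR2HSV)
m=cv2.inRange(hsv[155:320,295:345],(5,80,60),(25,255,255));ys,xs=np.nonzero(m);ys+=155;xs+=295
print(ys.min(),ys.max())
P=[]
for y in range(185,300,10):
    x=xs[ys==y];P.append(onz(ci,(x.mean(),y),.045)[:2])
P=np.array(P);c=P.mean(0);d=np.linalg.svd(P-c)[2][0];d*=np.sign(d[1]);print(c,d,np.degrees(np.arctan2(d[1],d[0])))
# ends: free end top edge z=.06 (upper rim) ; far end bottom
for v,z in [(ys.min(),.045),(ys.min(),.06),(ys.max(),.045),(ys.max(),.06)]:
    p=onz(ci,(319,v),z)[:2];print(v,z,p,(p-c)@d)
E
```

```text
163 312
[ 0.42382353 -0.19577415] [-0.27518944  0.96139002] 105.97330410071685
163 0.045 [ 0.40027546 -0.11191243] 0.08710400366255718
163 0.06 [ 0.39959681 -0.10933682] 0.0897669216481531
312 0.045 [ 0.45019333 -0.28581353] -0.09381964909862527
312 0.06 [ 0.4470004  -0.27447882] -0.08204391232001113
```

```bash
python3 - <<'E'
from h import *
d=np.array([-.2752,.9614]);c=np.array([.4238,-.1958]);p=c+d*.063
q=down(np.radians(15.97))
r.line_to([*p,.06],q,v=.15)
print(r.line_to([*p,.022],v=.08,max_force=8),r.current_ee_pos())
r.command_gripper(0.0,90)
print(r.current_finger_gap(),r.current_contact_force(),r.current_moment(),r.current_time())
r.line_to([*p,.05],v=.06)
r.line_to([*p,.13],v=.15)
print(r.current_contact_force(),r.current_finger_gap(),r.current_time())
ci=r.camera_info("wrist");im=r.get_image("wrist")[:,:,::-1];cv2.imwrite("pics/w2.png",im)
cv2.imwrite("pics/s2.png",r.get_image("scene")[120:300,180:440,::-1].repeat(3,0).repeat(3,1))
E
```

```text
False [ 0.40662186 -0.13520763  0.02215488]
0.3195133042589049 [-1.15846723  0.46290207  4.58949168] [ 0.05185782  0.28099706 -0.03492844] 4.275
[-0.20407911 -0.53866808 -1.96165898] 0.32060940431809515 5.575
```

View pics/w2.png

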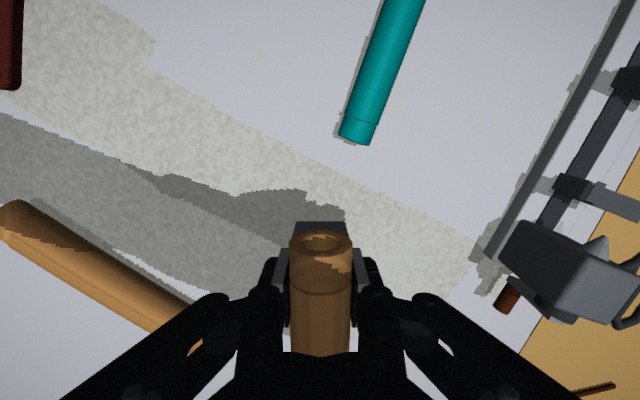

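View pics/s2.png

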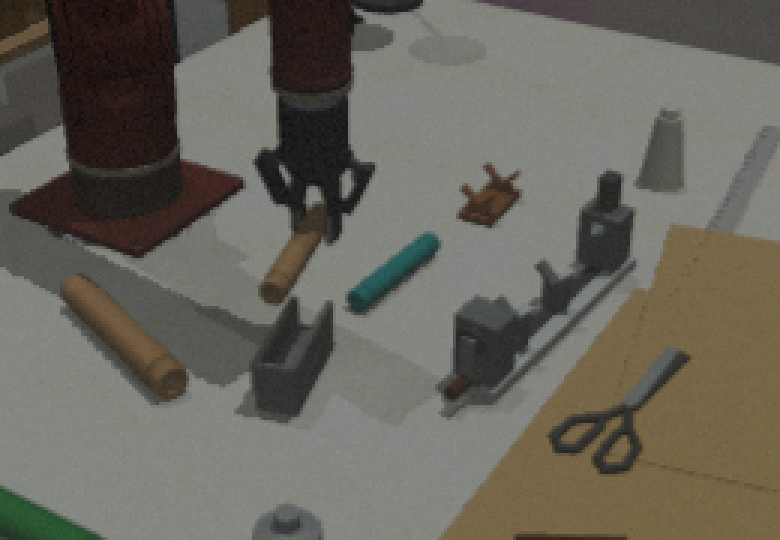

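```bash
python3 - <<'E'
from h import *
ci=r.camera_info("scene");d=np.array([-.2752,.9614,0]);g=np.array([.4066,-.1352,.13+.021])
for t in (0,5,10,15,20,30):
    a=np.radians(t);ax=-d*np.cos(a)+np.array([0,0,-np.sin(a)])
    print(t,((proj(ci,[g+ax*.147,g+ax*.03])-[180,120])*3).round(0).tolist())
wi=r.camera_info("wrist")
for t in (0,5,10,15,20):
    a=np.radians(t);ax=d*np.cos(a)+np.array([0,0,np.sin(a)])
    print(t,proj(wi,[g+ax*.023]).round(0).tolist())
E
```

```text
0 [[273.0, 290.0], [308.0, 233.0]]
5 [[273.0, 300.0], [309.0, 235.0]]
10 [[275.0, 309.0], [309.0, 237.0]]
15 [[276.0, 318.0], [309.0, 239.0]]
20 [[278.0, 326.0], [309.0, 240.0]]
30 [[282.0, 338.0], [310.0, 243.0]]
0 [[321.0, 241.0]]
5 [[321.0, 244.0]]
10 [[321.0, 246.0]]
15 [[321.0, 249.0]]
20 [[321.0, 252.0]]
```

The scene and wrist pictures agree that the core is level: far end at crop (272,292), hole at (321,240). Both match the 0° prediction. Next I'll go towards the rest and look at it with the wrist camera.

```bash
python3 - <<'E'
from h import *
r.line_to([.46,.12,.17],down(0),v=.25)
ci=r.camera_info("wrist");im=r.get_image("wrist")[:,:,::-1];cv2.imwrite("pics/w3.png",im)
np.save("w3.npy",ci["extrinsics"]);print(r.current_time(),r.current_ee_pos())
E
```

```text
6.9333 [0.45975993 0.11880424 0.16955888]
```

View pics/w3.png

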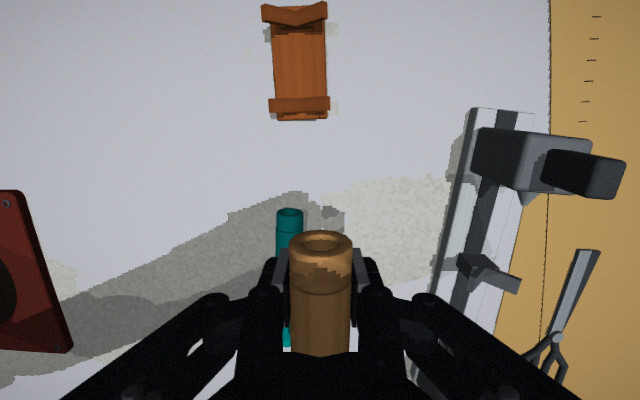

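The rest is at about (295,60). Its near support's arm tips are at (268,99) and (329,97), and the far support's are at (262,6) and (327,3). I'll enlarge it to get the corners.

```bash
python3 - <<'E'
from h import *
im=cv2.imread("pics/w3.png");crop(im,245,0,350,130,4.6,"pics/w3c.png")
E
```

```text
(no output)
```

View pics/w3c.png

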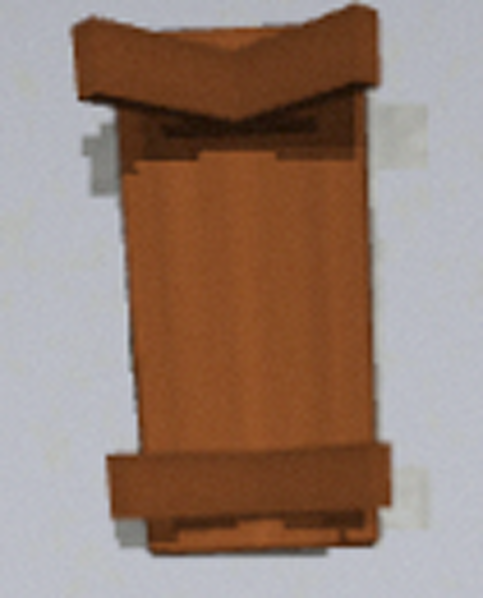

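```bash
python3 - <<'E'
from h import *
ci=r.camera_info("wrist")
f=lambda L:np.array([onz(ci,(245+x/4.6,y/4.6),.045)[:2] for x,y in L])
n=f([(107,456),(112,516),(390,443),(392,505)]);fr=f([(74,25),(80,98),(376,10),(378,84)])
print(n,fr);a,b=n.mean(0),fr.mean(0);print((a+b)/2,b-a,np.linalg.norm(b-a),np.degrees(np.arctan2(*(b-a)[::-1])))
# base corners near end z=.012
print(np.array([onz(ci,(245+x/4.6,y/4.6),.0)[:2] for x,y in [(150,552),(378,546)]]))
E
```

```text
[[0.41585945 0.20595717]
 [0.41627428 0.19516428]
 [0.46857201 0.2080783 ]
 [0.46903831 0.19699767]] [[0.41338376 0.27764114]
 [0.41388462 0.26611253]
 [0.46562646 0.27959792]
 [0.46602666 0.2679938 ]]
[0.44108319 0.23719285] [-0.00270563  0.07128699] 0.07133831612537887 92.17356599475254
[[0.41687828 0.18689549]
 [0.46742949 0.18805479]]
```

```bash
python3 - <<'E'
from h import *
c=np.array([.4411,.2372]);a=np.radians(92.2);d=np.array([np.cos(a),np.sin(a)]);q=down(a-np.pi/2)
p=c+d*.065
r.line_to([*p,.13],q,v=.2)
r.line_to([*p,.045],v=.12)
print(r.current_contact_force())
print(r.line_to([*p,.0215],v=.04,max_force=5),r.current_ee_pos(),r.current_contact_force(),r.current_time())
E
```

```text
[-1.45068027 -0.16205147 -1.14461884]
True [0.43778444 0.30192495 0.02234626] [-1.82617369  0.25151255  3.83177384] 9.4333
```

```bash
python3 - <<'E'
from h import *
r.command_gripper(0.55)
p=r.current_ee_pos();r.hold(.1)
r.line_to([p[0],p[1],.12],v=.15)
r.line_to([.445,.215,.17],v=.15)
ci=r.camera_info("wrist");im=r.get_image("wrist")[:,:,::-1];cv2.imwrite("pics/w4.png",im)
print(r.current_time(),r.current_finger_gap())
E
```

```text
11.525 0.5515514856322109
```

View pics/w4.png

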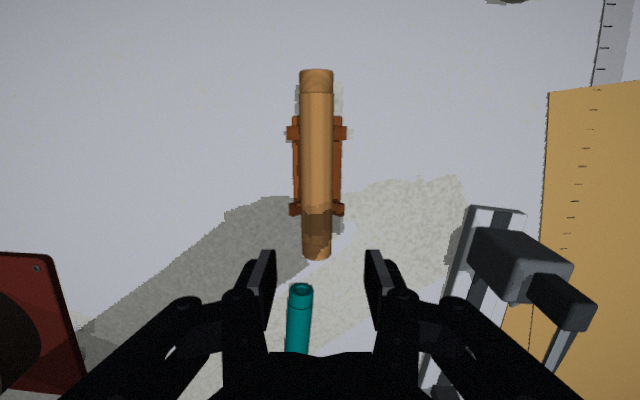

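The core lies in both Vs, from (316,70) to (316,258). I'll measure it, then look at the winder with the hand empty before taking the core again.

```bash
python3 - <<'E'
from h import *
ci=r.camera_info("wrist");im=cv2.imread("pics/w4.png");hsv=cv2.cvtColor(im,cv2.COLOR_BGR2HSV)
print("ends",onz(ci,(316,69),.06),onz(ci,(317,260),.06),onz(ci,(317,260),.045))
for v in (100,170,190,240): 
    row=im[v,285:350].astype(int);x=np.where((row[:,2]-row[:,0]>40)&(row[:,2]>110))[0]+285
    print(v,x.min(),x.max(),onz(ci,((x.min()+x.max())/2,v),.05)[:2])
r.line_to([.60,-.03,.24],down(0),v=.3)
ci=r.camera_info("wrist");im=r.get_image("wrist")[:,:,::-1];cv2.imwrite("pics/w5.png",im);np.save("w5.npy",ci["extrinsics"])
print(r.current_time())
E
```

```text
ends [0.43721533 0.32480951 0.06      ] [0.44414694 0.15694944 0.06      ] [0.44425504 0.14872355 0.045     ]
100 302 330 [0.43788567 0.30173082]
170 294 334 [0.43822608 0.24193229]
190 295 334 [0.43930714 0.22335571]Traceback (most recent call last):
  File "<stdin>", line 6, in <module>
    return umr_minimum(a, axis, None, out, keepdims, initial, where)
ValueError: zero-size array to reduction operation minimum which has no identity
```

```bash
python3 - <<'E'
from h import *
r.line_to([.60,-.03,.24],down(0),v=.3)
ci=r.camera_info("wrist");im=r.get_image("wrist")[:,:,::-1];cv2.imwrite("pics/w5.png",im);np.save("w5.npy",ci["extrinsics"])
print(r.current_time())
E
```

```text
12.7167
```

View pics/w5.png

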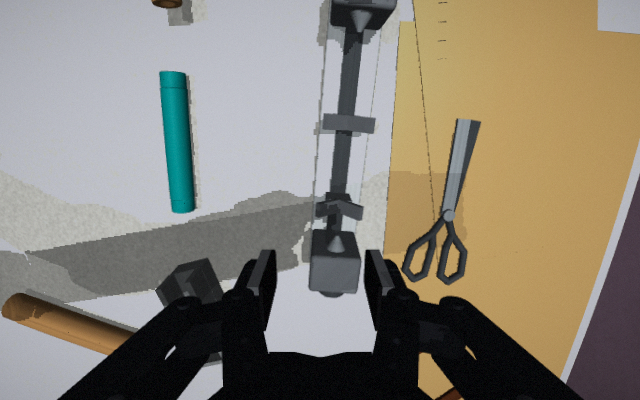

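The winder from above: upper cradle (tail side) at about (348,123), lower cradle (head side) at about (340,209), head cone tip near (336,237) and tail tip near (360,35). I'll enlarge it.

```bash
python3 - <<'E'
from h import *
im=cv2.imread("pics/w5.png");crop(im,295,100,395,250,4,"pics/w5c.png");crop(im,300,0,420,100,5,"pics/w5d.png")
E
```

```text
(no output)
```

View pics/w5c.png

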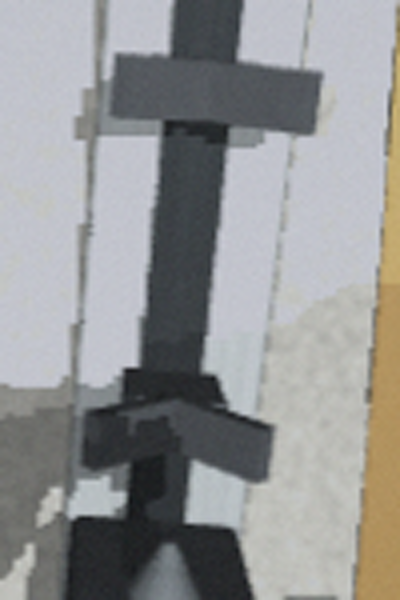

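View pics/w5d.png

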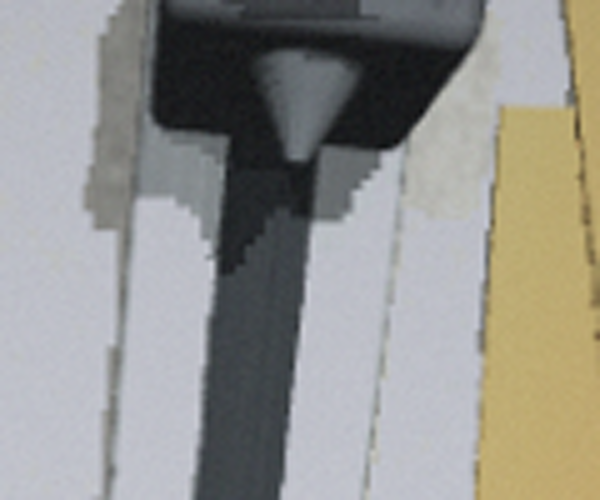

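```bash
python3 - <<'E'
from h import *
ci=r.camera_info("wrist")
f=lambda L:np.array([onz(ci,(295+x/4,100+y/4),.071)[:2] for x,y in L])
u=f([(117,54),(109,117),(322,70),(315,134)]);l=f([(85,412),(82,470),(272,427),(268,480)])
print(u,l,sep="\n");a,b=l.mean(0),u.mean(0);w=b-a
print((a+b)/2,np.linalg.norm(w),np.degrees(np.arctan2(w[1],w[0])))
h=onz(ci,(295+170/4,100+543/4),.075)[:2];t=onz(ci,(300+298/5,160/5),.075)[:2]
w=t-h;L=np.linalg.norm(w);print("tips",h,t,L,np.degrees(np.arctan2(w[1],w[0])),"origin",h+w/L*.074)
E
```

```text
[[0.60363463 0.04680644]
 [0.60169822 0.03122917]
 [0.65571939 0.04321842]
 [0.65480823 0.02725407]]
[[ 0.59550978 -0.04819982]
 [ 0.59465658 -0.0653008 ]
 [ 0.64741654 -0.05237447]
 [ 0.64705414 -0.06812117]]
[ 0.62506219 -0.01068602] 0.09594415591929234 85.3333513890112
tips [ 0.61959672 -0.08576069] [0.63604468 0.12076746] 0.20718207637144706 85.44655872426743 origin [ 0.6254715  -0.01199425]
```

```bash
python3 - <<'E'
from h import *
r.command_gripper(0.7)
c=np.array([.441,.2405]);q=down(np.radians(2.2))
r.line_to([*c,.15],q,v=.3)
r.line_to([*c,.05],v=.2)
print(r.line_to([*c,.022],v=.08,max_force=8),r.current_ee_pos())
r.command_gripper(0.0,70)
print(r.current_finger_gap(),r.current_contact_force(),r.current_time())
r.line_to([*c,.05],v=.08);r.line_to([*c,.16],v=.2)
print(r.current_finger_gap(),r.current_contact_force(),r.current_moment())
r.line_to([.53,.02,.16],down(np.radians(-4.6)),v=.25)
ci=r.camera_info("wrist");im=r.get_image("wrist")[:,:,::-1];cv2.imwrite("pics/w6.png",im)
cv2.imwrite("pics/s6.png",r.get_image("scene")[120:300,220:480,::-1].repeat(3,0).repeat(3,1))
print(r.current_time())
E
```

```text
False [0.44062238 0.24052554 0.02163423]
0.33026215853553453 [-7.77801187 -1.18776564  9.8321588 ] 15.775
0.33292413028703194 [ 0.25433356 -1.13124111 -1.21847125] [-0.01244922  0.02784066 -0.01656592]
18.175
```

View pics/w6.png

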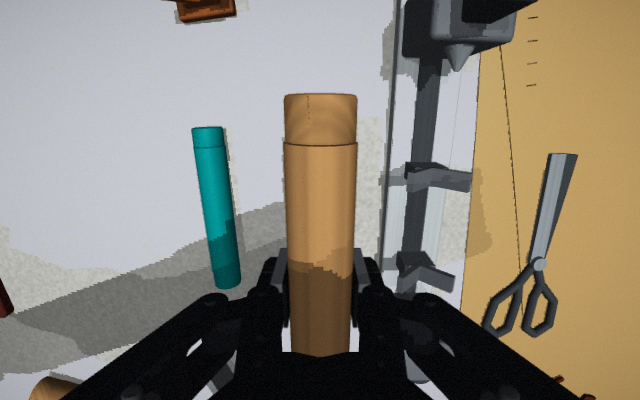

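View pics/s6.png

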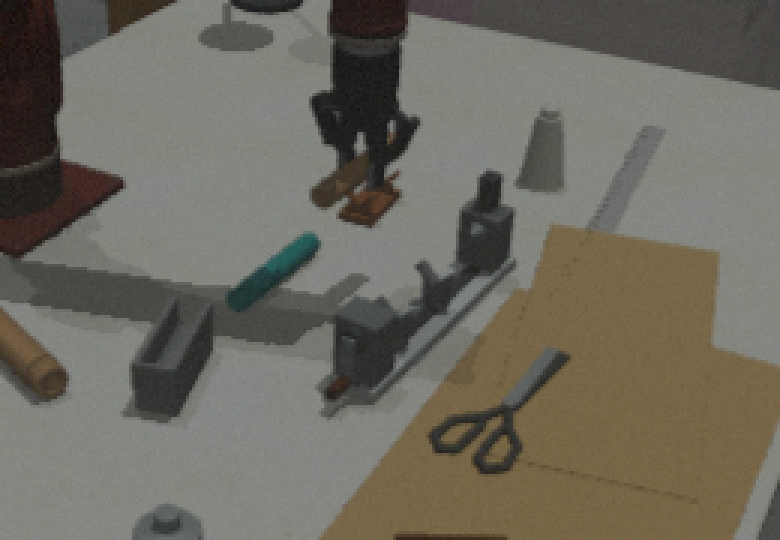

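The core is held at its middle, straight along the jaws (edges 285 to 357, far end at row 94). I'll check the end offset and lower it into the cradles.

```bash
python3 - <<'E'
from h import *
ci=r.camera_info("wrist");w=np.array([np.cos(np.radians(85.4)),np.sin(np.radians(85.4))])
p=r.current_ee_pos();e=onz(ci,(321,94),p[2]+.023+.015)[:2];off=(e-p[:2])@w-.085
print("centre offset from grip",off)
o=np.array([.6252,-.0113]);t=o+w*(.0235-off if abs(off)<.004 else .0235)
r.line_to([*t,.16],v=.2)
r.line_to([*t,.075],v=.15)
print(r.line_to([*t,.047],v=.04,max_force=5),r.current_ee_pos(),r.current_contact_force(),r.current_time())
E
```

```text
centre offset from grip -0.0009307149375055168
True [0.62651116 0.01294797 0.04880117] [-1.26975793 -0.18669188  5.21949771] 20.15
```

```bash
python3 - <<'E'
from h import *
r.command_gripper(0.6);r.hold(.1)
p=r.current_ee_pos()
r.line_to([p[0],p[1],.20],v=.2)
r.line_to([.60,-.02,.24],v=.2)
im=r.get_image("wrist")[:,:,::-1];cv2.imwrite("pics/w7.png",im);crop(im,270,0,420,260,2.3,"pics/w7c.png")
print(r.current_time())
E
```

```text
22.0
```

View pics/w7c.png

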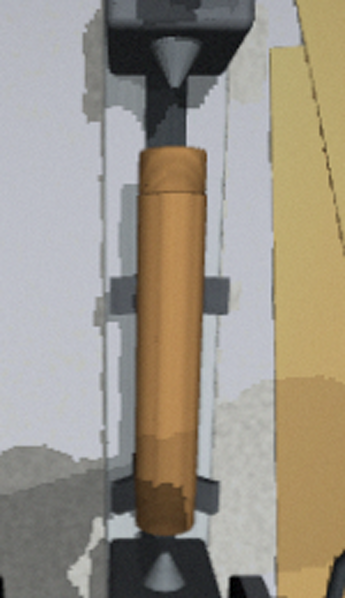

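The core lies in both cradles, clear of the head tip (below) and the tail tip (above). Now the tailstock.

```bash
python3 - <<'E'
from h import *
w=np.array([np.cos(np.radians(85.4)),np.sin(np.radians(85.4))]);o=np.array([.6252,-.0113]);g=o+w*.1725
r.line_to([*g,.20],v=.25)
im=r.get_image("wrist")[:,:,::-1];cv2.imwrite("pics/w8.png",im)
print(r.line_to([*g,.103],v=.1,max_force=6),r.current_ee_pos(),r.current_time())
cv2.imwrite("pics/s8.png",r.get_image("scene")[150:260,300:430,::-1].repeat(5,0).repeat(5,1))
E
```

```text
False [0.63950395 0.16091487 0.1038294 ] 24.075
```

View pics/w8.png

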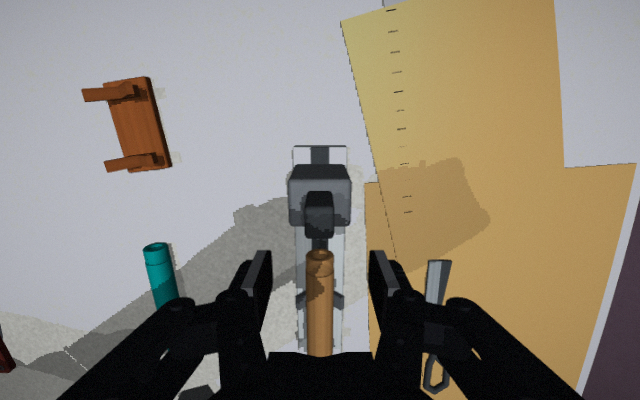

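View pics/s8.png

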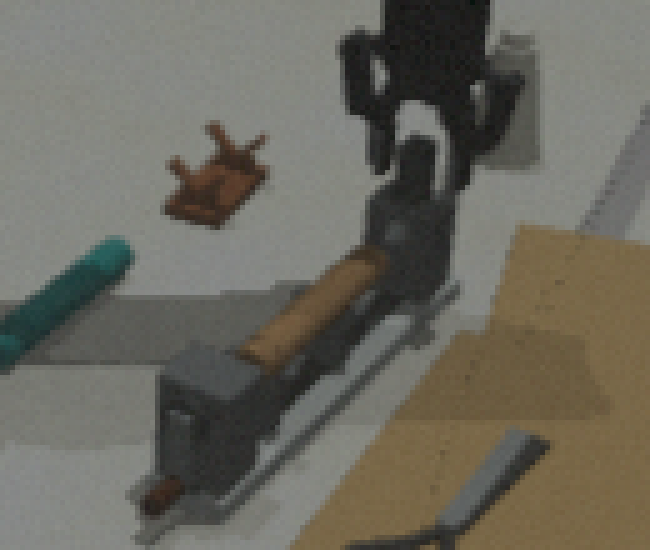

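The fingers straddle the grip block. I'll close on it and push with a force guard.

```bash
python3 - <<'E'
from h import *
w=np.array([np.cos(np.radians(85.4)),np.sin(np.radians(85.4)),0])
r.command_gripper(0.0,80)
p0=np.array(r.current_ee_pos());f0=np.array(r.current_contact_force());print(r.current_finger_gap(),f0,r.current_time())
s=r.line_to(p0-w*.045,v=.06,max_force=14)
print(s,(p0-r.current_ee_pos())@w,(np.array(r.current_contact_force())-f0)@w)
if not s:
    s=r.line_to(p0-w*.068,v=.02,max_force=16)
    print(s,(p0-r.current_ee_pos())@w,(np.array(r.current_contact_force())-f0),(np.array(r.current_contact_force())-f0)@w)
print(r.current_time(),r.current_finger_gap())
cv2.imwrite("pics/s9.png",r.get_image("scene")[150:260,300:430,::-1].repeat(5,0).repeat(5,1))
cv2.imwrite("pics/w9.png",r.get_image("wrist")[:,:,::-1])
E
```

```text
0.24889818259543214 [-5.72493359 -0.79294206  5.91903122] 24.5
False 0.04532313822343325 0.4059399498312556
True 0.05923701077238069 [ 6.51924859  1.13140224 -3.14221727] 1.6505945837842606
26.2333 0.24998495927341316
```

View pics/s9.png

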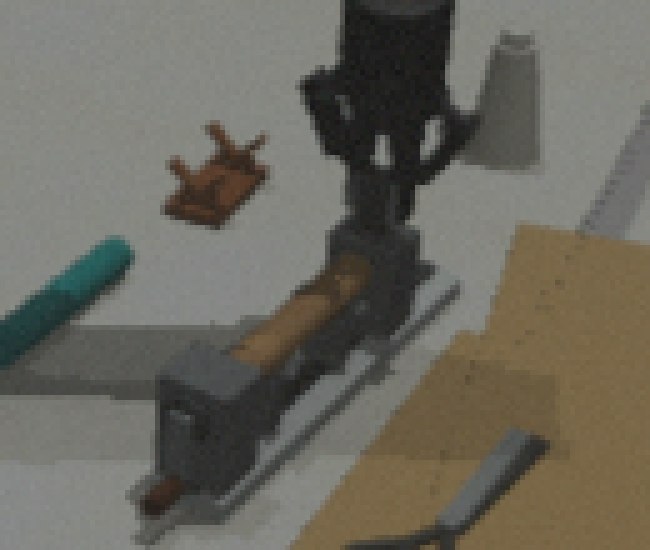

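View pics/w9.png

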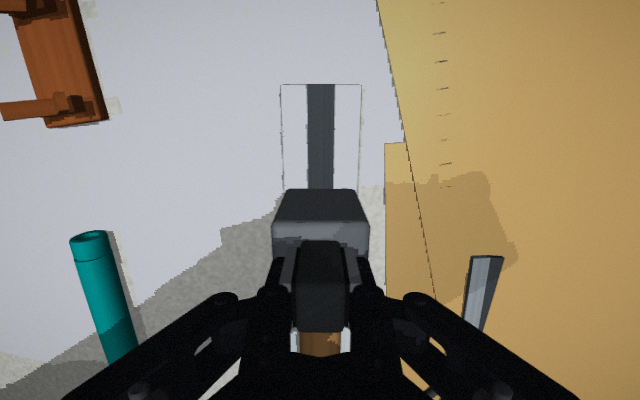

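The guard tripped at 59.2 mm, where about 60 mm means seated. The force eased after the stop, so I'll press once more and watch travel and force.

```bash
python3 - <<'E'
from h import *
w=np.array([np.cos(np.radians(85.4)),np.sin(np.radians(85.4)),0])
p=np.array(r.current_ee_pos());f0=np.array(r.current_contact_force())
for F in (16,24):
    s=r.line_to(p-w*.007,v=.012,max_force=F)
    print(F,s,"moved",(p-r.current_ee_pos())@w,r.current_contact_force().round(2),r.current_time())
r.hold(.3);print(r.current_contact_force().round(2),(p-r.current_ee_pos())@w)
E
```

```text
16 True moved -5.50722418708554e-05 [1.43 2.83 2.98] 26.75
24 False moved 0.000402935512722777 [ 9.54 19.07 -6.15] 27.5
[ 8.44 19.45 -6.67] 0.0004040356406330687
```

The push reached about 20 N with only 0.4 mm of extra travel, so the core is seated. I'll ease the push to zero without pulling, let go, and check.

```bash
python3 - <<'E'
from h import *
w=np.array([np.cos(np.radians(85.4)),np.sin(np.radians(85.4)),0])
p=np.array(r.current_ee_pos())
r.line_to(p-w*.0015,v=.03);print(r.current_contact_force().round(2))
r.command_gripper(0.6);r.hold(.2)
q=np.array(r.current_ee_pos());print((p-q)@w,r.current_contact_force().round(2))
r.line_to([q[0],q[1],.22],v=.15)
r.line_to([.59,-.02,.26],v=.25)
r.hold(.2)
ci=r.camera_info("wrist");im=r.get_image("wrist")[:,:,::-1];cv2.imwrite("pics/w10.png",im);crop(im,270,0,420,260,2.3,"pics/w10c.png")
im=r.get_image("scene")[:,:,::-1];cv2.imwrite("pics/s10.png",im);crop(im,300,160,430,260,6,"pics/s10c.png")
print(r.current_time())
E
```

```text
[ 4.69  7.25 -0.2 ]
0.001679056317163265 [-0.06  0.36 -0.05]
30.625
```

View pics/w10c.png

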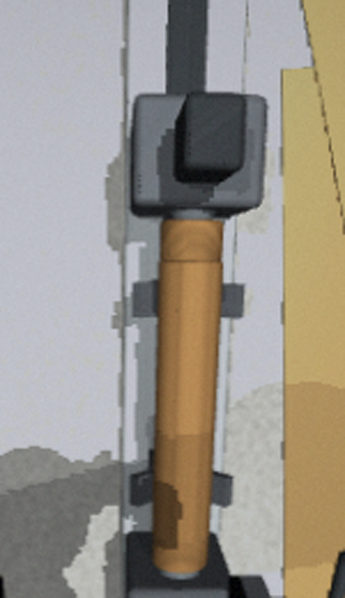

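View pics/s10c.png

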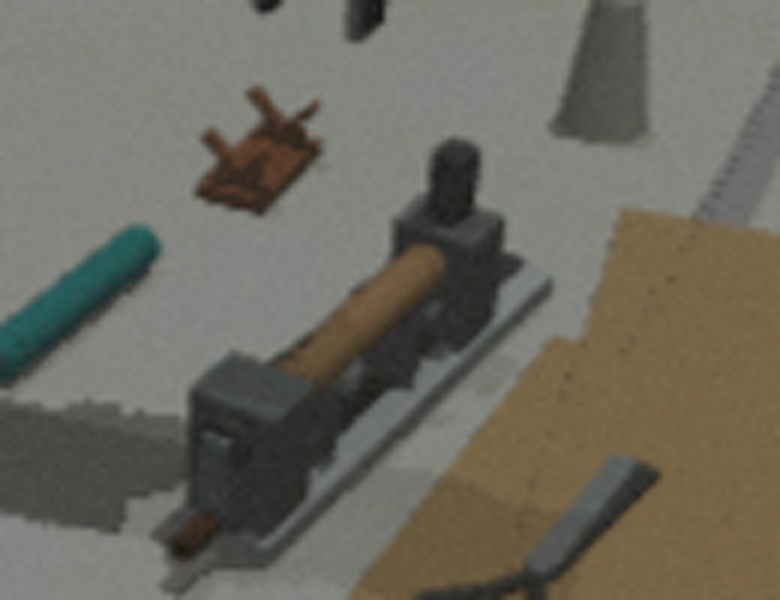

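The core sits between the head cone (crop (180,572)) and the tail cone (crop (192,215)), with no gap at either end. I'll do a numeric check for straightness and height, and check the bystanders against the first picture.

```bash
python3 - <<'E'
from h import *
ci=r.camera_info("wrist");im=cv2.imread("pics/w10.png").astype(int)
w=np.array([np.cos(np.radians(85.4)),np.sin(np.radians(85.4))]);n=np.array([w[1],-w[0]]);o=np.array([.6252,-.0113])
cam=ray(ci,(320,200))[0]
for v in range(110,235,15):
    row=im[v,325:375];x=np.where((row[:,2]-row[:,0]>25))[0]+325
    P=[onz(ci,(u,v),.075)[:2]-o for u in (x.min()-.5,x.max()+.5)]
    a,b=[q@n for q in P];s=(P[0]+P[1])@w/2
    # tangent rays: height from apparent width (plane perpendicular to axis)
    H=cam[2]-.075;c=(cam[:2]-o)@n
    A1,A2=np.arctan2(a-c,H),np.arctan2(b-c,H);R=.015/np.sin((A2-A1)/2);m=(A1+A2)/2
    print(v,"s %.3f lat %.4f z %.4f"%(s,c+R*np.sin(m),cam[2]-R*np.cos(m)))
t=r.get_image("top")[:,:,::-1];cv2.imwrite("pics/t10.png",t)
a=cv2.imread("pics/top0.png");df=cv2.absdiff(a,np.ascontiguousarray(t)).max(2)
for nm,(x0,y0,x1,y1) in dict(weight=(425,170,460,197),cone=(155,155,190,185),shears=(288,112,366,146)).items(): print(nm,(df[y0:y1,x0:x1]>40).sum(),(df[y0:y1,x0:x1]>25).sum())
E
```

```text
110 s 0.070 lat 0.0026 z 0.0445
125 s 0.054 lat 0.0001 z 0.0744
140 s 0.038 lat 0.0009 z 0.0669
155 s 0.022 lat -0.0001 z 0.0716
170 s 0.005 lat 0.0008 z 0.0638
185 s -0.012 lat 0.0017 z 0.0556
200 s -0.030 lat -0.0001 z 0.0740
215 s -0.049 lat 0.0008 z 0.0663
230 s -0.068 lat 0.0017 z 0.0581
weight 0 0
cone 0 0
shears 1581 1626
```

View pics/t10.png

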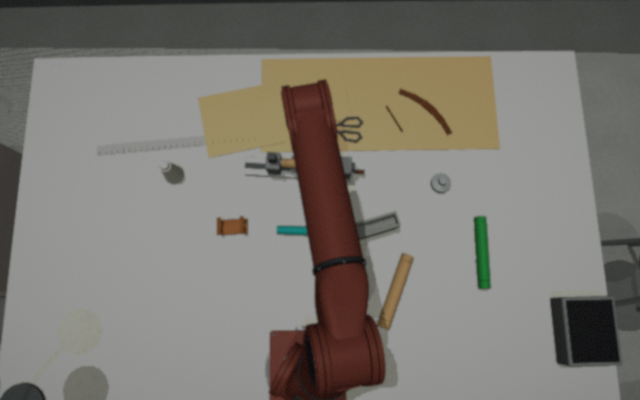

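Straight along the winder axis. Width alone is too noisy for height, so I'll compare the core's midline in the scene view before and after seating.

```bash
python3 - <<'E'
from h import *
ci=r.camera_info("scene")
w=np.array([np.cos(np.radians(85.4)),np.sin(np.radians(85.4))]);o=np.array([.6252,-.0113])
a=cv2.imread("pics/s8.png")[::5,::5];b=cv2.imread("pics/s10.png")[150:260,300:430]
def pt(s,z):return proj(ci,[*(o+w*s),z])[0]-[300,150]
for nm,im in (("before",a),("after",b)):
    im=im.astype(float);sat=im[:,:,2]-im[:,:,0]
    for s in (-.045,-.03,-.015,0,.015,.03,.045,.06):
        p=pt(s,.071);t=pt(s+.005,.071)-p;t/=np.linalg.norm(t);n=np.array([t[1],-t[0]]);n*=-np.sign(n[1])  # upward
        k=np.arange(-12,12,.1);xy=(p+k[:,None]*n).astype(np.float32)
        v=cv2.remap(sat.astype(np.float32),xy[:,0][None],xy[:,1][None],cv2.INTER_LINEAR)[0]
        on=k[(v>v.max()/2)&(abs(k)<9)];up=(pt(s,.075)-p)@n
        print(nm,s,"max%.0f mid %.2f width %.2f  (4mm=%.2f px)"%(v.max(),(on.min()+on.max())/2,on.max()-on.min(),up))
E
```

```text
before -0.045 max46 mid 0.25 width 7.50  (4mm=0.69 px)
before -0.03 max48 mid 0.40 width 8.00  (4mm=0.69 px)
before -0.015 max51 mid 0.35 width 7.30  (4mm=0.68 px)
before 0 max50 mid 0.20 width 7.40  (4mm=0.68 px)
before 0.015 max44 mid 0.20 width 7.60  (4mm=0.67 px)
before 0.03 max45 mid 0.20 width 7.40  (4mm=0.67 px)
before 0.045 max43 mid 0.05 width 7.50  (4mm=0.66 px)
before 0.06 max45 mid 0.25 width 7.30  (4mm=0.66 px)
after -0.045 max43 mid 0.70 width 6.80  (4mm=0.69 px)
after -0.03 max43 mid 0.85 width 7.30  (4mm=0.69 px)
after -0.015 max44 mid 0.85 width 7.30  (4mm=0.68 px)
after 0 max45 mid 0.95 width 7.70  (4mm=0.68 px)
after 0.015 max48 mid 1.00 width 7.40  (4mm=0.67 px)
after 0.03 max49 mid 1.00 width 7.20  (4mm=0.67 px)
after 0.045 max48 mid 1.05 width 7.10  (4mm=0.66 px)
after 0.06 max52 mid 1.00 width 7.00  (4mm=0.66 px)
```

The shift is about 0.5 to 0.8 px (3 to 4.5 mm), consistent with the lift but coarse. There's time for a close oblique wrist view to check level.

```bash
python3 - <<'E'
from h import *
best=None
for deg in (60,50,40,30):
  for P in ([.50,-.02,.17],[.50,-.04,.20],[.52,0,.22],[.48,0,.25]):
    t=np.radians(deg);x=np.array([np.sin(t),0,-np.cos(t)]);y=np.array([np.cos(t),0,np.sin(t)])
    R=Ro.from_matrix(np.c_[x,y,np.cross(x,y)]).as_quat()
    q=r.solve_ik(P,R)
    if q is not None: print(deg,P,np.round(q,2))
print(r.current_qpos().round(2))
E
```

```text
40 [0.52, 0, 0.22] [-0.2  -0.38  0.04  2.36  0.26  0.48 -0.35]
30 [0.5, -0.02, 0.17] [ 0.63 -0.28 -0.6   2.3  -0.3   0.57  0.22]
30 [0.5, -0.04, 0.2] [ 0.63 -0.31 -0.53  2.25 -0.33  0.65  0.29]
30 [0.52, 0, 0.22] [ 0.63 -0.3  -0.63  2.19 -0.26  0.68  0.14]
[ 0.52  0.27 -0.67  1.54  0.16  1.39 -0.24]
```

```bash
python3 - <<'E'
from h import *
t=np.radians(30);x=np.array([np.sin(t),0,-np.cos(t)]);y=np.array([np.cos(t),0,np.sin(t)])
R=Ro.from_matrix(np.c_[x,y,np.cross(x,y)]).as_quat()
p=r.current_ee_pos()
r.line_to([.52,-.02,.26],v=.2)
r.line_to([.50,-.04,.20],R,v=.15)
r.hold(.2)
ci=r.camera_info("wrist");im=r.get_image("wrist")[:,:,::-1];cv2.imwrite("pics/w11.png",im);np.save("w11.npy",ci["extrinsics"])
print(r.current_time())
E
```

```text
32.15
```

View pics/w11.png

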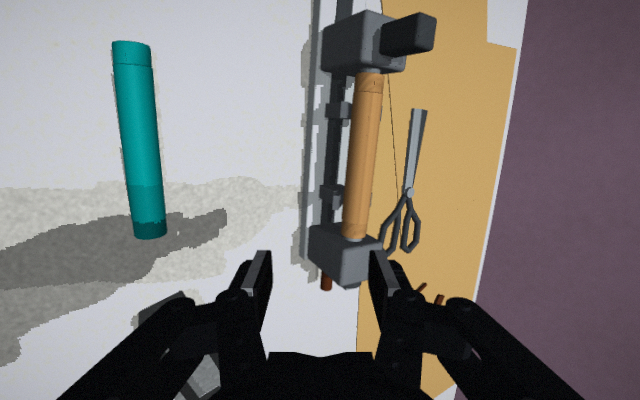

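```bash
python3 - <<'E'
from h import *
ci=r.camera_info("wrist");im=cv2.imread("pics/w11.png");crop(im,295,0,445,300,2,"pics/w11c.png")
sat=im[:,:,2].astype(float)-im[:,:,0]
w=np.array([np.cos(np.radians(85.4)),np.sin(np.radians(85.4)),0]);n=np.array([w[1],-w[0],0]);o=np.array([.6252,-.0113,0])
for v in range(84,232,12):
    lo,hi=335,395
    x0=proj(ci,[o+w*0+[0,0,.075]])
    row=sat[v]
    # paper background is also yellow: use hue/brightness gradient
    g=cv2.GaussianBlur(cv2.cvtColor(im,cv2.COLOR_BGR2LAB).astype(np.float32),(3,3),0)[v]
    d=np.linalg.norm(np.diff(g,axis=0),axis=1)
    # left edge: largest gradient near expected, likewise right
    s=np.linspace(-.09,.09,181);pp=proj(ci,[o+w*k+[0,0,.075] for k in s]);k=s[np.argmin(abs(pp[:,1]-v))];u=np.interp(v,pp[::-1,1],pp[::-1,0])
    sub=lambda a,b:a+np.argmax(d[a:b])+.5
    l=sub(int(u-20),int(u-6));rr=sub(int(u+6),int(u+20))
    mid=(l+rr)/2
    oo,dd=ray(ci,(mid,v));tt=((o-oo)@n)/(dd@n);P=oo+dd*tt
    print(v,"exp %.1f l %.1f r %.1f mid %.1f s %.3f z %.4f"%(u,l,rr,mid,(P-o)@w,P[2]))
E
```

```text
84 exp 369.4 l 353.5 r 383.5 mid 368.5 s 0.075 z 0.0735
96 exp 368.2 l 352.5 r 387.5 mid 370.0 s 0.064 z 0.0779
108 exp 366.9 l 347.5 r 382.5 mid 365.0 s 0.052 z 0.0718
120 exp 365.7 l 350.5 r 380.5 mid 365.5 s 0.040 z 0.0747
132 exp 364.4 l 349.5 r 378.5 mid 364.0 s 0.028 z 0.0743
144 exp 363.2 l 348.5 r 376.5 mid 362.5 s 0.016 z 0.0739
156 exp 361.9 l 347.5 r 375.5 mid 361.5 s 0.003 z 0.0743
168 exp 360.6 l 345.5 r 374.5 mid 360.0 s -0.010 z 0.0739
180 exp 359.4 l 344.5 r 372.5 mid 358.5 s -0.023 z 0.0735
192 exp 358.1 l 349.5 r 371.5 mid 360.5 s -0.035 z 0.0792
204 exp 356.8 l 338.5 r 370.5 mid 354.5 s -0.051 z 0.0710
216 exp 355.5 l 341.5 r 368.5 mid 355.0 s -0.064 z 0.0741
228 exp 354.2 l 347.5 r 366.5 mid 357.0 s -0.076 z 0.0800
```

View pics/w11c.png

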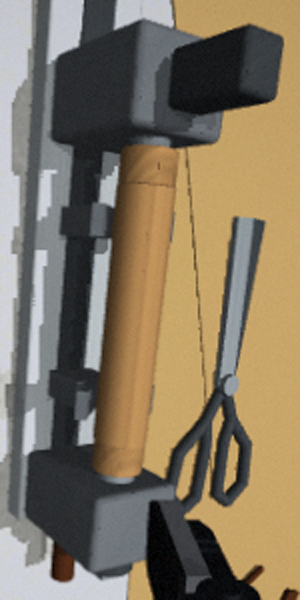

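In the clean rows the axis sits at z of about 73.5 to 74.7 mm from s = -64 to +75 mm. So the core is level, lifted out of the cradles and on both cones, and the robot is touching nothing. Handing in.

```bash
python3 -c "
from station import r
print(r.current_contact_force(),r.current_time());r.sign_off()"
```

```text
[-0.63505331  0.70922563  0.31196642] 32.15
the job is handed in; nothing more can be done
```

The core is in the winder, held between the two centre points, and the job was handed in at 32.2 s with the robot clear of everything. I lifted it from the rack by its free end, laid it on the V rest and let go. I then took it by its middle, laid it in the two cradles, let go, and slid the tailstock in until it was seated.

**Seating:** The tailstock travelled about 59.6 mm, against about 60 mm expected. A further push of about 20 N moved it only 0.4 mm, and I then let go.

**Level and straight:** The last close wrist view puts the core's axis at about 74 mm along its length, against 75 mm with 2 mm calibration. It runs straight along the winder axis and is clear of the cradles.

**Checks that were weak or disagreed:**
- A height estimate from the core's apparent width was too noisy to use (45 to 74 mm).
- The scene-view comparison showed a lift of about 3 mm near the head and 4.5 mm near the tail, which is within about 0.3 px of noise.
- A few rows of the last view were also off (71 to 80 mm), because the edge detection caught the cradles and shadows.

**Bystanders:** The weight and the cone show no change in the top view. The arm hid most of the shears there. They are in view in the last wrist picture, but I did not measure their position; no move took the gripper to them.

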